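# Chuck a brass tube: four clicks on the lever, and hold

## Task

Take the brass tube out of the wooden rack and stand it upright in the open jaws of the green lever chuck, all the way down, and let go of it. Then take the chuck's lever by its red handle and swing it clockwise, closing the jaws by exactly four clicks from its open stop, the grip this thin tube needs; a fifth click would crush it. The lever springs open again if it is let go, so finish while still holding the handle at the fourth click, and leave the other tubes, the hammer and the bowl alone.

Things in the scene. Friction and masses are not known exactly. Their poses are not given: they have to be found in the camera images.
- brass_tube: the yellow brass tube to be chucked, outside diameter 12 mm, 70 mm long, 30 g; origin at the centre of its lower end, z along the tube, up. It stands in one of the rack's holes, its upper 40 mm in sight
- copper_tube: a reddish copper tube, diameter 12 mm, 62 mm long, in another hole of the rack; origin at the centre of its lower end. To be left alone
- steel_tube: a silver-grey tube, diameter 12 mm, 78 mm long, in another hole of the rack; origin at the centre of its lower end. To be left alone
- rack: wooden block fixed to the bench, 62 mm (x) by 190 mm (y) by 40 mm high, with four 14 mm holes 30 mm deep (floor 10 mm above the bench) in a row along its y, 44 mm apart (y = -66, -22, 22, 66 mm); origin at the centre of its underside. The three tubes stand in three of the holes, one is empty
- chuck: green lever chuck fixed to the bench; origin at the centre of its underside, z up along the bore. Round foot 124 mm wide, barrel, steel toothed click ring 90 mm wide (52 to 64 mm above the bench), steel nose 44 mm wide on top. Its four jaws close 0.3 mm per click: they touch a 12 mm tube a little after the third click and grip it at the fourth
- chuck_mouth (a point): centre of the chuck's mouth, on the axis at the top of the jaws, 100 mm above the bench. Open, the flat jaw faces stand 14 mm apart, flared at the mouth; the bore's floor lies 30 mm below this point: the tube fully down has its lower end 70 mm and its top 140 mm above the bench
- click_pin_tip (a point): nose of the brass spring pin that clicks over the teeth of the chuck's ring, 46 mm from the axis, 58 mm above the bench. The pin sits in a small green block fixed to the chuck, up to 68 mm high, 54 to 87 mm from the axis, on the side away from the lever
- lever_handle: upright red handle on the end of the lever, round, 22 mm in diameter, 44 mm tall; origin at the centre of its underside, 64 mm above the bench and 120 mm from the chuck's axis. It turns freely on its pin, about its own z. The steel lever arm below it, 12 mm thick (52 to 64 mm above the bench), reaches out level from the click ring
- lever (a joint): lever angle in rad about the chuck's axis: 0 at the open stop, where its spring keeps it; grows clockwise seen from above, to 1.257. A click each 0.2094 (12 degrees): the push at the handle falls slowly from 6 N to 2 N, then jumps to 6 N as the pin drops into a notch (0.209, 0.419, 0.628, fourth 0.838, ...; crests halfway between). Clicks do not lock it
- hammer: bench hammer, 220 mm long, lying on the bench beyond the chuck. To be left alone
- ladle_bowl: dark steel bowl, 90 mm wide, 32 mm high, on the bench beyond the rack. To be left alone
Mind the look-alikes: they are no part of the job. Of the things like the chuck, leave any that is purple; of the rest the smaller one is meant.

How it is judged:
By the outcome, as a careful person would: the job done as asked, in the order asked, and still so for the second after the job is handed in, while the arm keeps its last pose, push and grip.
It also fails if it takes over 67 s, if anything falls off the work surface, if the arm or the gripper's body presses on something with over 40 N, if the wrist force passes 120 N, or if a joint passes its speed limit or range.

## Robot

A 7-joint arm with a two-finger parallel gripper is mounted at the origin on the work surface. World frame = base frame: x ahead of the robot, y to its left, z up, the work surface at z = 0. Lengths are in m, angles in rad, forces in N, time in s.
With the tool pointing down it reaches from about 0.425 to 1.025 m from the base axis. Payload 9.4 kg.
Tool frame: the origin (TCP) lies at the very end of the fingers, on their centre line; the grasp point (between the pads) lies 19 mm behind it; z points along the fingers, y is the line along which they close (so a half turn about z gives the same grasp; the last joint's range is limited). The gripper opens to 85 mm and grips with 20 to 120 N. Pads are 22 mm wide; open, the fingers measure 114 mm over their backs; the gripper's body (76 mm by 85 mm) begins 54 mm behind the grasp point. The pads swing forward as they close: fully open they stand 13 mm farther back than shut.
Start: joints at [-1.369, 0.599, -0.003, 1.599, 0.002, 0.943, -0.08], TCP at [0.2, 0.697, 0.231] pointing down, gripper open.
Joint ranges: [-2.57, 2.57], [-0.35, 1.97], [-1.29, 1.29], [0.11, 2.56], [-1.05, 4.19], [0.11, 1.86], [-2.63, 2.63]. Speed limits (rad/s): [2.22, 2.22, 3.01, 3.01, 3.14, 3.14, 3.14].

## Interface

Orientations are given as a rotation vector (axis times angle).
In Python, from cell import manip, cams, order gives the robot as it stands.
- The arm moves only by the tool jog_arm, never from a script. Its argument "motion" is a list of rows, each a list of 7 numbers: the turn, a rotation vector about the tool's x, y, z in rad, then the shift along the tool's x, y, z in units of 40 mm (1.0 is 40 mm), then the opening, from 0 (shut) to 1 (fully open). A call has 1 to 12 rows; each row shifts and turns the commanded pose from where the row before left it, along the tool's axes as they then stand; what a row does not reach is not made up. A row lasts 1/12 s, in which the tool goes at most 41.7 mm and 7.16 degrees, less where a joint would pass 70% of its speed; a pose out of reach is approached as far as the arm can. A call is refused whole if a number of a shift passes 1 or a number of a turn 0.125, either way. A call with a gripper value outside its range is refused whole. The fingers move at their own pace and stop on an object; "squeeze" is the grip in N (left out, the last holds). Time passes only in rows, so rows that do not move let the fingers close. It gives the time, the measured TCP pose, the force, the opening and the grip force at its end, in the units of the state.
- manip.read_state(): the state, without advancing time (a new reading comes with each control period).
- cams.get_image(name): name is "scene" or "side" or "wrist"; returns a dict with "pixels" (420x560x3 uint8, red, green, blue), "z_map" (420x560 float32, m along the optical axis (not along the pixel's ray), 0 where there is no reading), "K" (3x3 intrinsics, pixels), "cam_to_world" (4x4, takes a point from camera to world coordinates); the wrist camera has in their place "hand_eye" (4x4, takes a point from camera to tool coordinates, whose origin is the TCP and whose axes are the flange's). Camera axes: x right, y up, looking along -z (the intrinsics and any distortion apply to the point x, -y, -z); pixel columns grow to the right and rows downward; lengths in m; the calibration is good to about 2 mm. The wrist camera is an equidistant fisheye: a pixel r from the principal point sees the ray r / f radians off the axis. A picture is of the moment at which its call begins: read the wrist's pose just before it.
- order.close_job(): hands the job in; it is judged then, once.
Trained networks look in a picture, given as the dict that the camera call returned (one of the last four; its "shot" number tells which), for a name from the list of things; names that differ only in an ending like _2 or _b are one class to them, and where a whole thing is asked for, a point or a joint stands for the part that bears it (a point fixed in the world has none). Each returns a list of dicts, best first, with "score" (0 to 1); they miss things now and then, are a little off and sometimes report something else, mostly with a low value. They report only what shows in the picture. A call takes as long as a camera call. They do not tell look-alikes from the thing itself.
- cams.boxes_of(picture, query): "pixel" ([column, row] in pixels, amid what is visible of it).
- cams.pinpoint(picture, query): "pixel" ([column, row] in pixels: a listed point, or the origin of a listed thing).
The state is a dict: "time_s": time; "joint_positions": joint angles; "qvel": joint speeds; "tau": joint torques, N m; "ee_pos": TCP position; "tool_rot": TCP orientation; "contact_force": force on the tool from outside, world axes, zero at the start; "wrist_torque": the same for the moment, N m; "grip_width": finger opening in m; "grip_force": force on a finger pad.
Only numpy, scipy, OpenCV 4.12 (cv2) and the standard library are available. Lean on these libraries where they do the work, as an engineer would, in place of code of your own. Each camera call takes 0.05 s, during which the arm holds its last target. There are 200 camera calls.

## Working session

There is one attempt and no reset: what is moved stays moved. The work goes in short steps, Python scripts to look and compute and a tool call to move; the robot and the scene stay as the last step left them, time stands still between calls to the robot, and variables do not carry over. Pictures are saved under pics/ and viewed, at most 10 in all, crops included, and the job is handed in when it is done.

Besides the shell and the picture viewer there is one more tool, called after "Request:" as name(argument=value, ...) on one line, values as JSON. jog_arm: Moves the arm, as the interface text tells. Its arguments: {"type":"object","properties":{"motion":{"type":"array","items":{"type":"array","items":{"type":"number"}}},"squeeze":{"type":"number"}},"required":["motion"]}

```bash
ls; mkdir -p pics
cat > h.py <<'E'
import numpy as np, cv2
from scipy.spatial.transform import Rotation as R
from cell import manip, cams, order
def w(p,px,win=0):
    """pixel+depth -> world for fixed cams"""
    c,r=int(round(px[0])),int(round(px[1])); d=p["z_map"][r,c]
    K=p["K"]; v=np.array([(px[0]-K[0,2])/K[0,0]*d,-(px[1]-K[1,2])/K[1,1]*d,-d,1])
    return (p["cam_to_world"]@v)[:3]
def ray(p,px,T=None):
    K=p["K"]
    if "hand_eye" in p:
        u=np.array([(px[0]-K[0,2]),(px[1]-K[1,2])]);r=np.hypot(*u);th=r/K[0,0]
        d=np.array([u[0]/r*np.sin(th),-u[1]/r*np.sin(th),-np.cos(th)]); M=T@p["hand_eye"]
    else:
        d=np.array([(px[0]-K[0,2])/K[0,0],-(px[1]-K[1,2])/K[1,1],-1]); M=p["cam_to_world"]
    d=M[:3,:3]@d; return M[:3,3],d/np.linalg.norm(d)
def tri(rays):
    A=np.zeros((3,3));b=np.zeros(3)
    for o,d in rays:
        P=np.eye(3)-np.outer(d,d);A+=P;b+=P@o
    x=np.linalg.solve(A,b); return x,[float(np.linalg.norm(np.cross(x-o,d))) for o,d in rays]
def atz(r,z): o,d=r; return o+d*(z-o[2])/d[2]
def T(s):
    M=np.eye(4);M[:3,:3]=R.from_rotvec(s["tool_rot"]).as_matrix();M[:3,3]=s["ee_pos"];return M
E
python3 - <<'E'
from h import *
np.set_printoptions(precision=4,suppress=True)
s=manip.read_state();print(s);print(T(s))
for n in ("scene","side"):
    p=cams.get_image(n);cv2.imwrite(f"pics/{n}0.png",p["pixels"][:,:,::-1]);print(n,p["K"].tolist(),p["cam_to_world"],p.keys())
    for q in ("brass_tube","rack","chuck","chuck_mouth","click_pin_tip","lever_handle"):
        for f in (cams.boxes_of,cams.pinpoint):
            print(q,f.__name__,[(np.round(a["pixel"],1).tolist(),round(a["score"],2),w(p,a["pixel"]).round(3)) for a in f(p,q)[:4]])
E
```

```text
pics
{'time_s': 0.0, 'joint_positions': array([-1.3687,  0.6001, -0.0026,  1.6001,  0.0018,  0.9429, -0.0798]), 'qvel': array([ 0.0019,  0.0002, -0.0001, -0.0025, -0.0013,  0.0007,  0.0009]), 'tau': array([ -0.0003, -77.6463,   1.5647, -25.8009,   0.0123,   0.009 ,
         0.    ]), 'ee_pos': array([0.1994, 0.6966, 0.2304]), 'tool_rot': array([-0.4363, -3.111 ,  0.0025]), 'contact_force': array([ 0.2027, -0.8721,  0.325 ]), 'wrist_torque': array([-0.0142, -0.0119, -0.0074]), 'grip_force': 0.0, 'grip_width': 0.0854002346315667}
[[-0.9614  0.2751 -0.0003  0.1994]
 [ 0.2751  0.9614 -0.0015  0.6966]
 [-0.0001 -0.0016 -1.      0.2304]
 [ 0.      0.      0.      1.    ]]
scene [[496.54151982954505, 0.0, 276.34418465378496], [0.0, 496.54151982954505, 210.36675918435373], [0.0, 0.0, 1.0]] [[-0.4289 -0.6294  0.6481  1.3022]
 [ 0.9034 -0.2961  0.3103  0.4882]
 [-0.0034  0.7185  0.6955  0.9432]
 [ 0.      0.      0.      1.    ]] dict_keys(['pixels', 'z_map', 'K', 'cam_to_world', 'shot'])
brass_tube call [([372.5, 252.4], 0.6, array([0.492, 0.356, 0.039]))]
brass_tube call [([372.4, 269.5], 0.
[... 3014 characters left out ...]
([ 0.318, -0.15 ,  0.061])), ([415.0, 311.5], 0.82, array([0.266, 0.265, 0.088])), ([300.1, 194.9], 0.62, array([ 0.537, -0.025,  0.063]))]
click_pin_tip call [([295.5, 197.9], 0.86, array([ 0.543, -0.005,  0.066])), ([401.5, 183.2], 0.74, array([ 0.316, -0.146,  0.063])), ([426.2, 325.0], 0.6, array([0.249, 0.291, 0.094]))]
lever_handle call [([358.0, 222.7], 0.73, array([0.385, 0.121, 0.129])), ([279.9, 155.4], 0.63, array([ 0.627, -0.145,  0.088])), ([377.0, 144.9], 0.44, array([ 0.395, -0.273,  0.09 ]))]
lever_handle call [([354.9, 233.9], 0.58, array([0.388, 0.122, 0.102])), ([377.8, 152.7], 0.58, array([ 0.389, -0.27 ,  0.069])), ([281.3, 163.6], 0.55, array([ 0.623, -0.146,  0.063]))]
```

View pics/scene0.png

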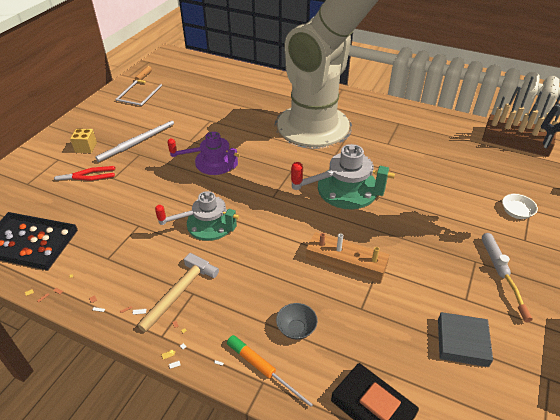

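View pics/side0.png

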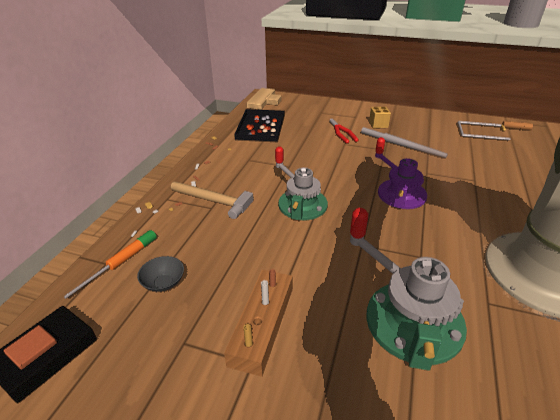

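Scene: three chucks – purple (215,155), large green (347,178), small green (208,217). The small green one is meant; its red handle is at (161,214). The brass tube is at the rack's right end (375,253), beside steel (339,243) and copper (322,240). Side view agrees: small green chuck at (303,190), brass at (249,335). Next I check this with one crop and triangulate.

Run:
```python
from h import *
np.set_printoptions(precision=4,suppress=True)
a=cams.get_image("scene");b=cams.get_image("side")
def best(p,q,near,f=cams.pinpoint):
    l=[x["pixel"] for x in f(p,q)]; l=[x for x in l if np.hypot(*(np.array(x)-near))<30]
    return l[0] if l else None
N={"chuck_mouth":((204,192),(303,169)),"chuck":((209,223),(301,205)),"click_pin_tip":((225,210),(296,198)),"lever_handle":((162,217),(281,163)),"brass_tube":((372,262),(249,350)),"rack":((347,261),(263,322))}
for q,(n1,n2) in N.items():
    x=best(a,q,n1);y=best(b,q,n2)
    if x is not None and y is not None: print(q,np.round(x,1),np.round(y,1),*tri([ray(a,x),ray(b,y)]))
# tube clouds from depth: points over rack 0.045<z<0.12
for n,p in (("scene",a),("side",b)):
    h,wd=p["z_map"].shape; cc,rr=np.meshgrid(np.arange(wd),np.arange(h)); d=p["z_map"];K=p["K"]
    P=np.stack([(cc-K[0,2])/K[0,0]*d,-(rr-K[1,2])/K[1,1]*d,-d,np.ones_like(d)],-1)@p["cam_to_world"].T
    P=P[...,:3]
    m=(abs(P[...,0]-.52)<.08)&(abs(P[...,1]-.31)<.15)&(P[...,2]>.05)&(P[...,2]<.13)
    k,l,st,ce=cv2.connectedComponentsWithStats(m.astype(np.uint8))
    for i in range(1,k):
        if st[i,4]>20:
            q=P[l==i];print(n,"tube",ce[i].round(),q.mean(0),"zmax",q[:,2].max(),p["pixels"][l==i].mean(0).round())
    m=(abs(P[...,0]-.52)<.08)&(abs(P[...,1]-.31)<.15)&(abs(P[...,2]-.04)<.004)
    q=P[m];print(n,"racktop",cv2.minAreaRect(q[:,:2].astype(np.float32)*1000))
c1=cv2.resize(a["pixels"][180:245,140:250],None,fx=3.6,fy=3.6,interpolation=cv2.INTER_CUBIC);c2=cv2.resize(a["pixels"][225:290,300:410],None,fx=3.6,fy=3.6,interpolation=cv2.INTER_CUBIC)
cv2.imwrite("pics/crop.png",np.hstack([c1,c2])[:,:,::-1])
```

```text
chuck_mouth [205.  194.9] [303.9 169.1] [ 0.5435 -0.0745  0.1022] [0.0008814905172691909, 0.0008814905172691115]
chuck [212.9 222.7] [299.8 205. ] [ 0.546  -0.0591  0.0085] [0.001195086563429565, 0.0011950865634295289]
click_pin_tip [222.5 214.9] [298.1 196.5] [ 0.5441 -0.0284  0.0525] [0.0018120367082061133, 0.001812036708206091]
lever_handle [160. 219.] [280.1 162.9] [ 0.6305 -0.1587  0.0577] [0.00023362831778096186, 0.00023362831778097836]
brass_tube [370.5 265.9] [247.6 354.9] [0.5127 0.3654 0.0089] [0.0050993590549799185, 0.005099359054979787]
rack [347.3 258.2] [263.  324.2] [0.5105 0.3031 0.0078] [0.0016955966180467062, 0.0016955966180467045]
scene tube [322. 237.] [0.5193 0.2352 0.0627] zmax 0.07325392933321406 [140.  87.  60.]
scene tube [340. 240.] [0.5186 0.2793 0.072 ] zmax 0.08958080364256682 [166. 159. 150.]
scene tube [376. 252.] [0.5153 0.367  0.0681] zmax 0.08069990909949365 [157. 123.  61.]
scene racktop ((515.7704467773438, 300.5072021484375), (66.49610137939453, 190.27413940429688), 2.012995481491089)
side tube [272. 275.] [0.5161 0.237  0.0629] zmax 0.0721040586472459 [138.  79.  52.]
side tube [264. 290.] [0.5143 0.2817 0.0721] zmax 0.08765293376512662 [178. 163. 152.]
side tube [247. 332.] [0.5112 0.3688 0.0682] zmax 0.08082049376546074 [165. 122.  60.]
side racktop ((514.7282104492188, 300.1858825683594), (63.4079475402832, 193.38214111328125), 2.01251220703125)
```

View pics/crop.png

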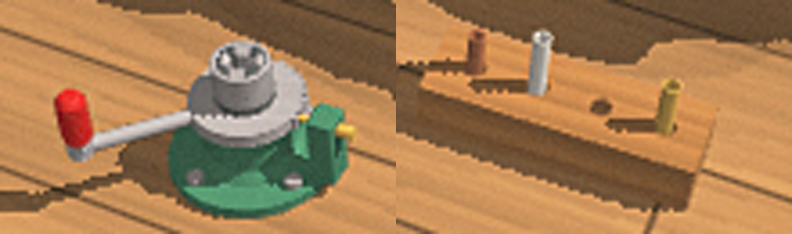

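Candidates: brass (375,253), copper (322,240) and steel (340,243); chucks small green (208,217), large green (347,178) and purple (215,155). The crop confirms the yellow tube at the rack's end and the small green chuck, with its handle at the lower left. I start by moving over the rack.

Request:
jog_arm(motion=[[0,0,-0.093,0,0,0,1],[0,0,-0.093,0,0,0,1],[0,0,-0.093,0,0,0,1],[0,0,0,-0.7,-0.72,0,1],[0,0,0,-0.7,-0.72,0,1],[0,0,0,-0.7,-0.72,0,1],[0,0,0,-0.7,-0.72,0,1],[0,0,0,-0.7,-0.72,0,1],[0,0,0,-0.7,-0.72,0,1],[0,0,0,-0.7,-0.72,0,1],[0,0,0,-0.7,-0.72,0,1],[0,0,0,-0.7,-0.72,0,1]])

```text
time_s: 3.0
ee_pos: [0.4528, 0.4363, 0.2316]
tool_rot: [-0.0, 3.141, 0.001]
contact_force: [-0.5, -0.6, -0.3]
grip_width: 0.0853
grip_force: 0.0
```

Request:
jog_arm(motion=[[0,0,0,0,0,0,0.5],[0,0,0,0,0,0,0.5],[0,0,0,0,0,0,0.5]])

```text
time_s: 3.25
ee_pos: [0.4515, 0.4381, 0.2314]
tool_rot: [-0.0, -3.141, -0.001]
contact_force: [-1.1, 0.6, 0.0]
grip_width: 0.0516
grip_force: 0.0
```

```bash
cat > wr.py <<'E'
from h import *
import sys
np.set_printoptions(precision=4,suppress=True)
def shot(name=None,qs=()):
    s=manip.read_state();p=cams.get_image("wrist");M=T(s)
    np.savez(f"pics/{name}.npz",T=M)
    cv2.imwrite(f"pics/{name}.png",p["pixels"][:,:,::-1])
    print(s["time_s"],s["ee_pos"],R.from_matrix(M[:3,:3]).as_matrix().tolist()[0],"f",s["contact_force"],"grip",s["grip_width"],s["grip_force"])
    for q in qs:
        for f,fn in ((cams.pinpoint,"pin"),(cams.boxes_of,"box")):
            for a in f(p,q)[:3]:
                r=ray(p,a["pixel"],M);c,rr=np.round(a["pixel"]).astype(int)
                print(q,fn,np.round(a["pixel"],1),round(a["score"],2),"o",r[0],"d",r[1],"z",p["z_map"][rr,c])
    return s,p,M
def world(p,M):
    K=p["K"];d=p["z_map"];h,w_=d.shape;cc,rr=np.meshgrid(np.arange(w_),np.arange(h))
    u=cc-K[0,2];v=rr-K[1,2];r=np.hypot(u,v)+1e-9;th=r/K[0,0];k=np.tan(th)/r*d
    P=np.stack([u*k,-v*k,-d,np.ones_like(d)],-1)@(M@p["hand_eye"]).T
    P[d<=0]=9; return P[...,:3]
E
python3 - <<'E'
from wr import *
s,p,M=shot("w1",("brass_tube",))
print(p["K"].tolist(),p["hand_eye"])
P=world(p,M)
m=(abs(P[...,0]-.52)<.08)&(abs(P[...,1]-.31)<.15)&(P[...,2]>.05)&(P[...,2]<.13)
k,l,st,ce=cv2.connectedComponentsWithStats(m.astype(np.uint8))
for i in range(1,k):
    if st[i,4]>20: q=P[l==i];t=q[q[:,2]>q[:,2].max()-.006];print(ce[i].round(),q.mean(0),"top",t.mean(0),q[:,2].max(),p["pixels"][l==i].mean(0).round())
E
```

```text
3.25 [0.4515 0.4381 0.2314] [-0.9999999379847283, 0.00031820988906722334, -0.00015090727569229631] f [-1.1481  0.5957  0.0451] grip 0.051576333020477684 0.0
brass_tube pin [219.1 222.4] 0.8 o [0.3666 0.4377 0.3734] d [ 0.3588 -0.1853 -0.9148] z 0.35816157
brass_tube box [210.3 240.2] 0.61 o [0.3666 0.4377 0.3734] d [ 0.407  -0.2117 -0.8886] z 0.33495453
[[325.19226210127806, 0.0, 279.55503952446367], [0.0, 325.19226210127806, 209.90381245180785], [0.0, 0.0, 1.0]] [[-0.0015  0.9443  0.3292  0.085 ]
 [ 1.      0.0013  0.0009 -0.0004]
 [ 0.0004  0.3292 -0.9443 -0.142 ]
 [ 0.      0.      0.      1.    ]]
[135. 247.] [0.5133 0.2787 0.0737] top [0.5143 0.2774 0.0861] 0.08844457282659451 [125. 116. 112.]
[211. 244.] [0.5103 0.3655 0.0691] top [0.5114 0.3649 0.0782] 0.08050566006249277 [167. 131.  61.]
[106. 243.] [0.5155 0.2343 0.0635] top [0.5164 0.2332 0.0694] 0.07204801565277652 [100.  61.  40.]
```

View pics/w1.png

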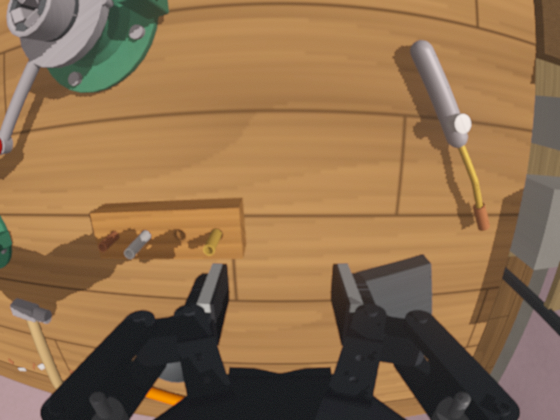

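The wrist view shows brass at (212,240) next to the empty hole (180,235), then steel and copper. Three views agree on about (0.513, 0.3665), top at 0.080. I move over it.

Request:
jog_arm(motion=[[0,0,0,-0.31,-0.36,0.55,0.5],[0,0,0,-0.31,-0.36,0.55,0.5],[0,0,0,-0.31,-0.36,0.55,0.5],[0,0,0,-0.31,-0.36,0.55,0.5],[0,0,0,-0.3,-0.35,0.55,0.5],[0,0,0,0,0,0,0.5],[0,0,0,0,0,0,0.5]])

```text
time_s: 3.98
ee_pos: [0.5125, 0.3661, 0.12]
tool_rot: [0.0, -3.14, 0.003]
contact_force: [0.1, 1.4, 0.7]
grip_width: 0.0426
grip_force: 0.0
```

```bash
cat > tube.py <<'E'
from wr import *
# brass tube axis line: fit circle slices in the wrist cloud + projected hypothesis check
s,p,M=shot(__import__("sys").argv[1])
P=world(p,M);e=s["ee_pos"]
m=(np.hypot(P[...,0]-.513,P[...,1]-.3665)<.02)&(P[...,2]>.045)&(P[...,2]<.1)
q=P[m];t=q[q[:,2]>q[:,2].max()-.003]
print(m.sum(),"all",q.mean(0),"top ring minmax",t.min(0),t.max(0),t.mean(0))
from scipy.optimize import least_squares
for lo,hi in ((.048,.06),(.06,.075)):
    z=q[(q[:,2]>lo)&(q[:,2]<hi)]
    if len(z)>20: print(lo,len(z),least_squares(lambda c:np.hypot(z[:,0]-c[0],z[:,1]-c[1])-.006,[.513,.3665],loss="soft_l1",f_scale=.0005).x)
E
python3 tube.py w2
```

```text
3.9833 [0.5125 0.3661 0.12  ] [-0.9999979592598937, -0.00010107204877549028, -0.0020177364766620705] f [0.0712 1.3501 0.6842] grip 0.04258938578261087 0.0
604 all [0.5105 0.3648 0.0679] top ring minmax [0.5053 0.3589 0.0776] [0.5179 0.3707 0.0806] [0.5117 0.3648 0.0791]
0.048 111 [0.5119 0.3648]
0.06 271 [0.5115 0.3648]
```

View pics/w2.png

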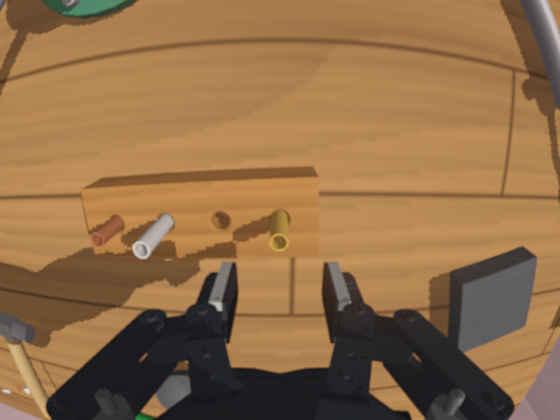

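The brass tube's mouth at (279,241) sits between the fingers (235 and 325). I descend and grip it.

Request:
jog_arm(motion=[[0,0,0,0.01,-0.02,0.45,0.4],[0,0,0,0,0,0.45,0.4],[0,0,0,0,0,0.45,0.4],[0,0,0,0,0,0.35,0.4],[0,0,0,0,0,0,0.4],[0,0,0,0,0,0,0],[0,0,0,0,0,0,0],[0,0,0,0,0,0,0],[0,0,0,0,0,0,0],[0,0,0,0,0,0,0],[0,0,0,0,0,0,0]], squeeze=40)

```text
time_s: 4.95
ee_pos: [0.5134, 0.3663, 0.0546]
tool_rot: [-0.001, 3.14, 0.003]
contact_force: [-0.5, 1.3, 6.1]
grip_width: 0.0105
grip_force: 39.7
```

Request:
jog_arm(motion=[[0,0,0,0,0,-0.25,0],[0,0,0,0,0,-0.5,0],[0,0,0,0,0,-0.6,0],[0,0,0,0,0,-0.6,0],[0,0,0,0,0,-0.6,0],[0,0,0,0,0,-0.6,0],[0,0,0,0,0,-0.3,0],[0,0,0,0,-0.4,0,0],[0,0,0,0,-0.8,0,0],[0,0,0,0,-0.8,0,0],[0,0,0,0,-0.6,0,0],[0,0,0,0,0,0,0]])

```text
time_s: 5.95
ee_pos: [0.5124, 0.2538, 0.1903]
tool_rot: [-0.01, -3.139, 0.008]
contact_force: [-0.3, -0.7, -1.3]
grip_width: 0.0105
grip_force: 39.2
```

Run:
```python
from wr import *
s,p,M=shot("w3",("chuck_mouth",))
for n in ("side","scene"):
    p=cams.get_image(n);K=p["K"]
    h,wd=p["z_map"].shape; cc,rr=np.meshgrid(np.arange(wd),np.arange(h)); d=p["z_map"]
    P=(np.stack([(cc-K[0,2])/K[0,0]*d,-(rr-K[1,2])/K[1,1]*d,-d,np.ones_like(d)],-1)@p["cam_to_world"].T)[...,:3]
    # nose top ring and click ring top
    for z0,r in ((.1,.03),(.064,.052),(.1,.03)):
        m=(np.hypot(P[...,0]-.5435,P[...,1]+.0765)<r)&(abs(P[...,2]-z0)<.003)
        if m.sum()>5: print(n,z0,m.sum(),P[m].mean(0),P[m].min(0),P[m].max(0), cv2.minEnclosingCircle(P[m][:,:2].astype(np.float32)*1000))
    m=(np.hypot(P[...,0]-.63,P[...,1]+.15)<.04)&(P[...,2]>.07)&(P[...,2]<.13)
    print(n,"handle",m.sum(),P[m].mean(0),P[m].max(0))
    e=s["ee_pos"];m=(np.hypot(P[...,0]-e[0],P[...,1]-e[1])<.02)&(P[...,2]<e[2]-.003)&(P[...,2]>e[2]-.08)
    if m.sum(): print(n,"held tube",m.sum(),P[m].mean(0),P[m].min(0),p["pixels"][m].mean(0))
```

```text
5.95 [0.5124 0.2538 0.1903] [-0.9999782070413317, 0.006234644081042317, -0.002171325766953302] f [-0.2899 -0.6555 -1.2744] grip 0.010522287319372934 39.1974413394928
chuck_mouth pin [323.6 181.8] 0.23 o [0.4277 0.2546 0.3324] d [ 0.2426  0.1279 -0.9617] z 0.30163938
chuck_mouth box [ 30.5 219.5] 0.82 o [0.4277 0.2546 0.3324] d [ 0.2555 -0.6986 -0.6683] z 0.29697412
chuck_mouth box [115.3  39.7] 0.69 o [0.4277 0.2546 0.3324] d [-0.2114 -0.4647 -0.8599] z 0.21237026
chuck_mouth box [277.5 274.2] 0.54 o [0.4277 0.2546 0.3324] d [ 0.5063 -0.0148 -0.8622] z 0.15187103
side 0.1 58 [ 0.5444 -0.0678  0.0982] [ 0.5223 -0.0896  0.097 ] [ 0.5631 -0.0509  0.1015] ((542.4706420898438, -69.11679077148438), 21.461627960205078)
side 0.064 336 [ 0.5393 -0.0589  0.0632] [ 0.4986 -0.1079  0.0611] [ 0.5862 -0.0258  0.0667] ((547.3474731445312, -71.53852844238281), 50.425018310546875)
side 0.1 58 [ 0.5444 -0.0678  0.0982] [ 0.5223 -0.0896  0.097 ] [ 0.5631 -0.0509  0.1015] ((542.4706420898438, -69.11679077148438), 21.461627960205078)<stdin>:12: RuntimeWarning: Mean of empty slice.
  ret = um.true_divide(
Traceback (most recent call last):
ValueError: zero-size array to reduction operation maximum which has no identity
```

Request:
jog_arm(motion=[[0,0,0,-0.1,-0.5,0,0],[0,0,0,-0.1,-0.8,0,0],[0,0,0,-0.1,-0.8,0,0],[0,0,0,-0.1,-0.8,0,0],[0,0,0,-0.1,-0.8,0,0],[0,0,0,-0.1,-0.8,0,0],[0,0,0,-0.1,-0.8,0,0],[0,0,0,0,-0.5,0,0],[0,0,0,0,0,0,0],[0,0,0,0,0,0,0],[0,0,0,0,0,0,0]])

```text
time_s: 7.07
ee_pos: [0.541, 0.031, 0.1911]
tool_rot: [0.003, -3.142, -0.001]
contact_force: [-0.3, -0.2, 0.2]
grip_width: 0.0107
grip_force: 39.2
```

```bash
cat > ck.py <<'E'
from wr import *
s,p,M=shot(__import__("sys").argv[1],("chuck_mouth","lever_handle","click_pin_tip"))
P=world(p,M)
for z0,r in ((.1,.035),(.064,.055)):
    m=(np.hypot(P[...,0]-.5435,P[...,1]+.072)<r)&(abs(P[...,2]-z0)<.003)
    if m.sum()>5: print(z0,m.sum(),P[m].mean(0),cv2.minEnclosingCircle(P[m][:,:2].astype(np.float32)*1000))
m=(np.hypot(P[...,0]-.63,P[...,1]+.15)<.04)&(P[...,2]>.07)&(P[...,2]<.13)
if m.sum(): t=P[m];t=t[t[:,2]>t[:,2].max()-.003]; print("handle",m.sum(),P[m].mean(0),"top",t.mean(0),t.min(0),t.max(0))
E
python3 ck.py w4
```

```text
7.0667 [0.541  0.031  0.1911] [-0.9999983287663659, -0.0018270703328979964, -6.541004337120597e-05] f [-0.3349 -0.1751  0.2229] grip 0.01068797459499645 39.20052230358124
chuck_mouth pin [149.7 219.5] 0.56 o [0.4561 0.0304 0.3331] d [ 0.3303 -0.3883 -0.8603] z 0.2585201
chuck_mouth pin [217.5 199.9] 0.54 o [0.4561 0.0304 0.3331] d [ 0.2942 -0.1892 -0.9368] z 0.28438294
chuck_mouth box [399.7   6. ] 0.95 o [0.4561 0.0304 0.3331] d [-0.2956  0.338  -0.8936] z 0.15560354
chuck_mouth box [177.5 194.2] 0.79 o [0.4561 0.0304 0.3331] d [ 0.2679 -0.3082 -0.9128] z 0.26462176
chuck_mouth box [517.7 180.5] 0.74 o [0.4561 0.0304 0.3331] d [ 0.1655  0.668  -0.7256] z 0.26626945
lever_handle pin [106.9 279.1] 0.89 o [0.4561 0.0304 0.3331] d [ 0.467  -0.502  -0.7279] z 0.29940224
lever_handle pin [382.3  14.3] 0.73 o [0.4561 0.0304 0.3331] d [-0.2693  0.2925 -0.9176] z 0.17496428
lever_handle box [ 98.1 289.6] 0.56 o [0.4561 0.0304 0.3331] d [ 0.4874 -0.5237 -0.6987] z 0.28026545
lever_handle box [392.8   9.7] 0.55 o [0.4561 0.0304 0.3331] d [-0.284   0.3202 -0.9038] z 0.16123475
click_pin_tip pin [215.3 199.3] 0.62 o [0.4561 0.0304 0.3331] d [ 0.292  -0.1958 -0.9362] z 0.28407452
click_pin_tip pin [444.8 319.4] 0.6 o [0.4561 0.0304 0.3331] d [ 0.5683  0.4777 -0.67  ] z 0.4032196
click_pin_tip box [180.2 191.5] 0.77 o [0.4561 0.0304 0.3331] d [ 0.2609 -0.3002 -0.9175] z 0.27107826
click_pin_tip box [393.3   9.1] 0.68 o [0.4561 0.0304 0.3331] d [-0.2858  0.3214 -0.9028] z 0.1586639
click_pin_tip box [69.1 19. ] 0.59 o [0.4561 0.0304 0.3331] d [-0.275  -0.5677 -0.7759] z 0.26316473
0.1 1065 [ 0.5417 -0.0716  0.098 ] ((542.351806640625, -72.5013427734375), 21.720748901367188)
0.064 3472 [ 0.535  -0.0633  0.0634] ((551.2481079101562, -68.11974334716797), 53.375972747802734)
handle 680 [ 0.6264 -0.1492  0.0931] top [ 0.6298 -0.1529  0.1074] [ 0.6227 -0.161   0.1061] [ 0.6381 -0.1457  0.1091]
```

View pics/w4.png

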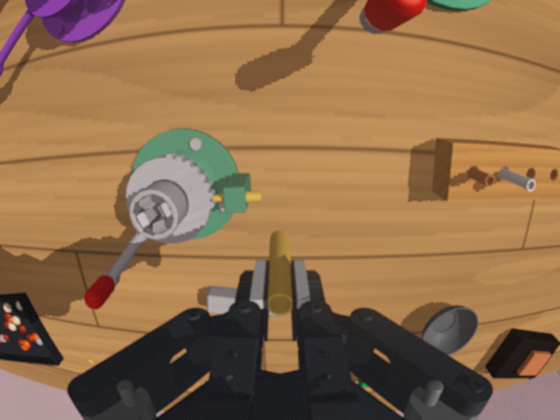

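The mouth is at (152,214), the handle at (100,291), and the tube is held at (280,270). I move over the mouth with the tube bottom about 25 mm above it.

Request:
jog_arm(motion=[[0,0,0,-0.04,-0.4,0,0],[0,0,0,0,-0.6,0,0],[0,0,0,0,-0.6,0,0],[0,0,0,0,-0.6,0.2,0],[0,0,0,0,-0.4,0.3,0],[0,0,0,0,0,0,0],[0,0,0,0,0,0,0],[0,0,0,0,0,0,0]])

```text
time_s: 8.08
ee_pos: [0.5427, -0.0736, 0.1715]
tool_rot: [-0.001, 3.141, 0.001]
contact_force: [0.4, 0.3, -0.2]
grip_width: 0.0107
grip_force: 39.2
```

```bash
cat >> ck.py <<'E'
hsv=cv2.cvtColor(p["pixels"],cv2.COLOR_RGB2HSV)
e=s["ee_pos"]
m=(np.hypot(P[...,0]-e[0],P[...,1]-e[1])<.012)&(P[...,2]<e[2]+.03)&(P[...,2]>e[2]-.06)&(hsv[...,1]>90)&(hsv[...,0]>15)&(hsv[...,0]<35)
q=P[m]
from scipy.optimize import least_squares
if len(q)>30:
    f=lambda c:np.hypot(q[:,0]-c[0]-c[2]*(q[:,2]-e[2]),q[:,1]-c[1]-c[3]*(q[:,2]-e[2]))-.006
    print("tube",len(q),q.min(0),q.max(0),"axis@TCP,tilt",least_squares(f,[e[0],e[1],0,0],loss="soft_l1",f_scale=.0005).x)
x0,y0,x1,y1=180,130,380,330
cv2.imwrite(f"pics/{__import__('sys').argv[1]}c.png",cv2.resize(p["pixels"][y0:y1,x0:x1],None,fx=3,fy=3,interpolation=cv2.INTER_CUBIC)[:,:,::-1])
E
python3 ck.py w5
```

```text
8.0833 [ 0.5427 -0.0736  0.1715] [-0.9999995673475616, -0.0009080621976216782, 0.00020181113675093806] f [ 0.3593  0.2628 -0.1921] grip 0.010748476513019252 39.18745279312134
chuck_mouth pin [282.9 226.8] 0.91 o [ 0.4577 -0.0741  0.3135] d [ 0.3779  0.0102 -0.9258] z 0.24201281
chuck_mouth box [281.1 195.9] 0.98 o [ 0.4577 -0.0741  0.3135] d [ 0.2884  0.0047 -0.9575] z 0.22562659
chuck_mouth box [525.6  21.7] 0.93 o [ 0.4577 -0.0741  0.3135] d [-0.2762  0.6476 -0.7102] z 0.1478765
lever_handle pin [505.4  30.2] 0.83 o [ 0.4577 -0.0741  0.3135] d [-0.2476  0.6071 -0.7551] z 0.17206363
lever_handle pin [47.6 43. ] 0.73 o [ 0.4577 -0.0741  0.3135] d [-0.2148 -0.6247 -0.7507] z 0.20338771
lever_handle pin [191.3 293.6] 0.7 o [ 0.4577 -0.0741  0.3135] d [ 0.5438 -0.2653 -0.7962] z 0.2781001
lever_handle box [187.7 299.3] 0.92 o [ 0.4577 -0.0741  0.3135] d [ 0.5568 -0.2754 -0.7836] z 0.2711378
lever_handle box [531.2  25.1] 0.8 o [ 0.4577 -0.0741  0.3135] d [-0.2686  0.6606 -0.7011] z 0.14561583
lever_handle box [514.5 324.8] 0.75 o [ 0.4577 -0.0741  0.3135] d [ 0.5277  0.6468 -0.5506] z 0.3873496
click_pin_tip pin [338.1 202.4] 0.83 o [ 0.4577 -0.0741  0.3135] d [ 0.3024  0.179  -0.9362] z 0.26606497
click_pin_tip box [283.  196.3] 0.87 o [ 0.4577 -0.0741  0.3135] d [ 0.2896  0.0106 -0.9571] z 0.22514786
click_pin_tip box [524.1  27.2] 0.67 o [ 0.4577 -0.0741  0.3135] d [-0.2609  0.6466 -0.7168] z 0.15141822
0.1 1190 [ 0.5393 -0.0731  0.098 ] ((542.1047973632812, -73.04710388183594), 21.593650817871094)
0.064 4760 [ 0.5338 -0.0715  0.0634] ((551.7191772460938, -67.50885009765625), 53.453216552734375)
handle 397 [ 0.6226 -0.1523  0.0839] top [ 0.6228 -0.1594  0.1013] [ 0.6204 -0.1638  0.1001] [ 0.6265 -0.1556  0.1028]
tube 1823 [ 0.534  -0.08    0.1267] [ 0.5511 -0.0683  0.1993] axis@TCP,tilt [ 0.5422 -0.0742 -0.0018  0.008 ]
```

View pics/w5c.png

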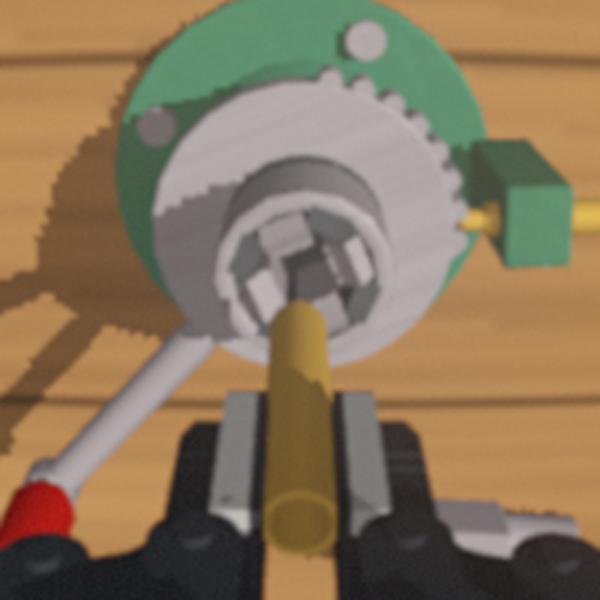

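The tube bottom, about (300,300) in the crop, sits roughly 1.5 mm left (-y) of the mouth centre (305,265). I correct that and lower to just inside the flare.

Request:
jog_arm(motion=[[0,0,0,0,0.04,0,0],[0,0,0,0,0,0.3,0],[0,0,0,0,0,0.3,0],[0,0,0,0,0,0.15,0],[0,0,0,0,0,0.1,0],[0,0,0,0,0,0,0],[0,0,0,0,0,0,0]])

```text
time_s: 9.02
ee_pos: [0.5426, -0.0728, 0.1374]
tool_rot: [0.001, -3.141, -0.0]
contact_force: [-0.6, 0.0, 0.0]
grip_width: 0.0105
grip_force: 39.3
```

Request:
jog_arm(motion=[[0,0,0,0,0,0.15,0],[0,0,0,0,0,0.15,0],[0,0,0,0,0,0.15,0],[0,0,0,0,0,0.1,0],[0,0,0,0,0,0,0],[0,0,0,0,0,0,0]])

```text
time_s: 9.52
ee_pos: [0.5424, -0.0729, 0.1149]
tool_rot: [0.0, -3.141, -0.0]
contact_force: [-0.3, 0.7, -0.2]
grip_width: 0.0104
grip_force: 39.4
```

Bottom ≈ 0.070. I press down slightly until it touches the floor.

Request:
jog_arm(motion=[[0,0,0,0,0,0.05,0],[0,0,0,0,0,0.05,0],[0,0,0,0,0,0,0],[0,0,0,0,0,0,0]])

```text
time_s: 9.85
ee_pos: [0.5444, -0.073, 0.1132]
tool_rot: [-0.0, 3.137, -0.0]
contact_force: [-1.4, -0.2, 21.2]
grip_width: 0.0107
grip_force: 42.9
```

It is on the floor (21 N). I relieve the press, release and retreat.

Request:
jog_arm(motion=[[0,0,0,0,0,-0.05,0],[0,0,0,0,0,0,0.35],[0,0,0,0,0,0,0.35],[0,0,0,0,0,0,0.35],[0,0,0,0,0,0,0.35],[0,0,0,0,0,-0.4,0.35],[0,0,0,0,0,-0.6,0.35],[0,0,0,0,0,-0.6,0.35],[0,0,0,0,0,-0.4,0.35],[0,0,0,0,0,0,0.35],[0,0,0,0,0,0,0.35]])

```text
time_s: 10.77
ee_pos: [0.5427, -0.073, 0.1938]
tool_rot: [-0.0, 3.14, -0.0]
contact_force: [0.4, 0.4, -0.3]
grip_width: 0.0299
grip_force: 0.0
```

Run:
```python
from wr import *
from scipy.optimize import least_squares
s,p,M=shot("w6",("lever_handle",))
b=cams.get_image("side");K=b["K"];d=b["z_map"];cc,rr=np.meshgrid(np.arange(560),np.arange(420))
Pb=(np.stack([(cc-K[0,2])/K[0,0]*d,-(rr-K[1,2])/K[1,1]*d,-d,np.ones_like(d)],-1)@b["cam_to_world"].T)[...,:3]
for n,P,px in (("wrist",world(p,M),p["pixels"]),("side",Pb,b["pixels"])):
    hsv=cv2.cvtColor(px,cv2.COLOR_RGB2HSV)
    m=(np.hypot(P[...,0]-.5425,P[...,1]+.073)<.014)&(P[...,2]>.106)&(P[...,2]<.16)
    if m.sum()>20:
        q=P[m];f=lambda c:np.hypot(q[:,0]-c[0]-c[2]*(q[:,2]-.12),q[:,1]-c[1]-c[3]*(q[:,2]-.12))-.006
        print(n,"tube",len(q),"top",np.percentile(q[:,2],[90,99,100]),least_squares(f,[.5425,-.073,0,0],loss="soft_l1",f_scale=.0005).x)
    m=(np.hypot(P[...,0]-.63,P[...,1]+.153)<.04)&(P[...,2]>.068)&(P[...,2]<.125)&(hsv[...,1]>120)&((hsv[...,0]<8)|(hsv[...,0]>172))
    if m.sum()>20:
        q=P[m];f=lambda c:np.hypot(q[:,0]-c[0],q[:,1]-c[1])-.011
        print(n,"handle",len(q),"top",q[:,2].max(),q[:,2].min(),least_squares(f,[.63,-.153],loss="soft_l1",f_scale=.0005).x)
cv2.imwrite("pics/s6.png",np.hstack([cv2.resize(b["pixels"][130:230,240:360],(480,400),interpolation=cv2.INTER_CUBIC),cv2.resize(p["pixels"][150:350,150:310],(320,400))])[:,:,::-1])
```

```text
10.7667 [ 0.5427 -0.073   0.1938] [-0.9999988704999889, -6.754711536433473e-05, 0.0015014779830818002] f [ 0.4234  0.4496 -0.2996] grip 0.0298988876981678 0.0
lever_handle pin [491.2  35.8] 0.96 o [ 0.4576 -0.0734  0.3357] d [-0.2267  0.5764 -0.7851] z 0.19269636
lever_handle pin [196.9 281.9] 0.65 o [ 0.4576 -0.0734  0.3357] d [ 0.5166 -0.2506 -0.8187] z 0.2974236
lever_handle pin [62.2 44.4] 0.57 o [ 0.4576 -0.0734  0.3357] d [-0.206  -0.5926 -0.7787] z 0.22465675
lever_handle box [513.4  28.4] 0.85 o [ 0.4576 -0.0734  0.3357] d [-0.2532  0.6238 -0.7394] z 0.16409975
lever_handle box [192.3 290.6] 0.69 o [ 0.4576 -0.0734  0.3357] d [ 0.5374 -0.2636 -0.8011] z 0.28382343
lever_handle box [47.2 44.8] 0.59 o [ 0.4576 -0.0734  0.3357] d [-0.2095 -0.6266 -0.7507] z 0.20471555
wrist tube 510 top [0.1394 0.1403 0.1409] [ 0.5415 -0.0735 -0.0162 -0.0001]
wrist handle 716 top 0.10843401823093926 0.06829915885338744 [ 0.6318 -0.1544]
side tube 74 top [0.1374 0.1386 0.1386] [ 0.5417 -0.0709  0.0369 -0.012 ]
side handle 130 top 0.10833929828124705 0.06872443984847154 [ 0.6313 -0.1526]
```

View pics/s6.png

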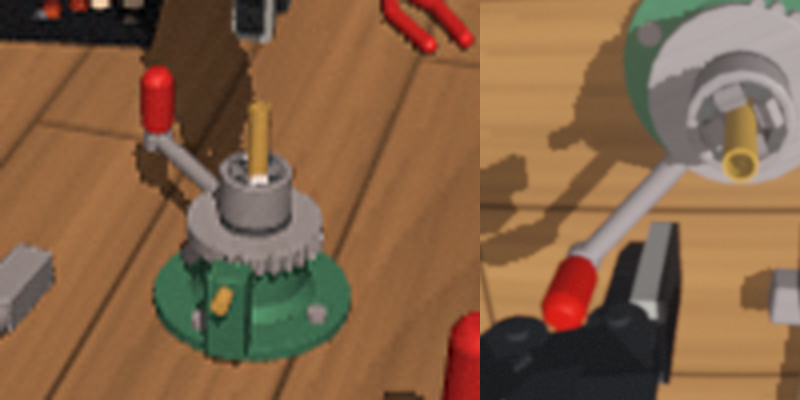

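The tube stands upright with its top at 0.140, fully down. The handle (crop (157,100) and (572,290)) is at (0.6317,-0.154), 64–108 mm high. I go above it with the gripper open.

Request:
jog_arm(motion=[[0,0,0,-0.37,-0.34,0,0.7],[0,0,0,-0.37,-0.34,0,0.7],[0,0,0,-0.37,-0.34,0,0.7],[0,0,0,-0.37,-0.34,0,0.7],[0,0,0,-0.37,-0.34,0,0.7],[0,0,0,-0.37,-0.33,0,0.7],[0,0,0,0,0,0.5,0.7],[0,0,0,0,0,0.5,0.7],[0,0,0,0,0,0,0.7],[0,0,0,0,0,0,0.7]])

```text
time_s: 11.8
ee_pos: [0.6302, -0.1538, 0.1516]
tool_rot: [0.001, -3.138, -0.001]
contact_force: [0.1, 0.6, 1.1]
grip_width: 0.0596
grip_force: 0.0
```

Run:
```python
from wr import *
from scipy.optimize import least_squares
s,p,M=shot("w7")
P=world(p,M);hsv=cv2.cvtColor(p["pixels"],cv2.COLOR_RGB2HSV)
m=(np.hypot(P[...,0]-.63,P[...,1]+.153)<.04)&(P[...,2]>.068)&(P[...,2]<.125)&(hsv[...,1]>120)&((hsv[...,0]<8)|(hsv[...,0]>172))
q=P[m];f=lambda c:np.hypot(q[:,0]-c[0],q[:,1]-c[1])-.011
for lo,hi in ((.068,.085),(.085,.1)):
    z=q[(q[:,2]>lo)&(q[:,2]<hi)];f=lambda c:np.hypot(z[:,0]-c[0],z[:,1]-c[1])-.011
    print(len(z),least_squares(f,[.63,-.153],loss="soft_l1",f_scale=.0005).x)
print(s["joint_positions"],np.argwhere(m).mean(0))
```

```text
11.8 [ 0.6302 -0.1538  0.1516] [-0.9999927672987835, -0.0004003282425326146, -0.003782206686498454] f [0.0719 0.6102 1.1314] grip 0.059575516314562524 0.0
155 [ 0.6314 -0.1541]
222 [ 0.6314 -0.1541]
[ 0.2077  0.5995 -0.0847  1.8447  0.0735  0.7043  1.6527] [229.8602 280.1549]
```

View pics/w7.png

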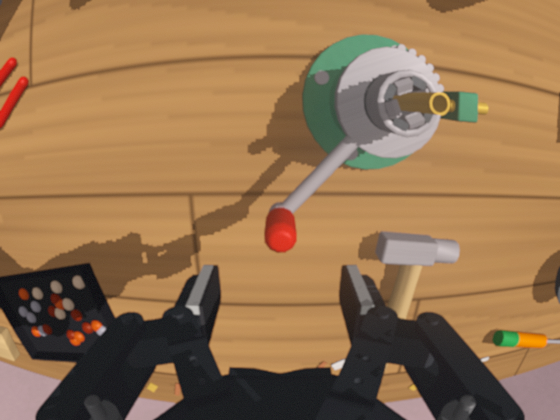

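The handle at (280,230) is centred between the fingers, and the tube (438,103) is still upright. I descend and grip it.

Request:
jog_arm(motion=[[0,0,0,-0.03,0,0.5,0.7],[0,0,0,0,0,0.5,0.7],[0,0,0,0,0,0.5,0.7],[0,0,0,0,0,0.45,0.7],[0,0,0,0,0,0,0.7],[0,0,0,0,0,0,0],[0,0,0,0,0,0,0],[0,0,0,0,0,0,0],[0,0,0,0,0,0,0],[0,0,0,0,0,0,0],[0,0,0,0,0,0,0]], squeeze=60)

```text
time_s: 12.77
ee_pos: [0.6337, -0.1536, 0.0773]
tool_rot: [-0.001, 3.139, 0.0]
contact_force: [-0.4, 1.2, 6.0]
grip_width: 0.0198
grip_force: 58.5
```

Request:
jog_arm(motion=[[0,0,0,0.11,-0.11,0,0],[0,0,0,0.11,-0.11,0,0],[0,0,0,0.12,-0.1,0,0],[0,0,0,0.12,-0.1,0,0],[0,0,0,0,0,0,0],[0,0,0,0,0,0,0]])

```text
time_s: 13.27
ee_pos: [0.6151, -0.1702, 0.0772]
tool_rot: [-0.001, 3.139, 0.001]
contact_force: [0.7, 4.4, 7.6]
grip_width: 0.0198
grip_force: 59.5
```

```bash
cat > ang.py <<'E'
from h import *
s=manip.read_state();e=s["ee_pos"][:2];off=np.array([.6337,-.1536])-np.array([.6314,-.154])
c=np.array([.542,-.073]);h=e-off-c;f=s["contact_force"]
th=np.arctan2(h[1],h[0]);t0=np.arctan2(-.081,.0894);t=np.array([np.sin(th),-np.cos(th)])
print("phi",t0-th,"R",np.hypot(*h),"F",f.round(1),"push",-f[:2]@t,"radial",f[:2]@h/np.hypot(*h),"w",s["grip_width"],e,R.from_rotvec(s["tool_rot"]).as_matrix()[2].round(3))
E
python3 ang.py
```

```text
phi 0.20669577252292548 R 0.12055675093888978 F [0.7 4.4 7.6] push 3.176077983282532 radial -3.1861305405521554 w 0.019825621048433276 [ 0.61512634 -0.17015798] [-0.003  0.001 -1.   ]
```

Request:
jog_arm(motion=[[0,0,0,0.13,-0.09,0,0],[0,0,0,0.14,-0.08,0,0],[0,0,0,0.14,-0.07,0,0],[0,0,0,0.14,-0.07,0,0],[0,0,0,0,0,0,0]])

```text
time_s: 13.68
ee_pos: [0.5928, -0.1828, 0.0772]
tool_rot: [-0.0, 3.138, 0.001]
contact_force: [2.0, 5.1, 7.2]
grip_width: 0.0203
grip_force: 59.5
```

```bash
python3 ang.py
```

```text
phi 0.41987868461520805 R 0.12044710718199503 F [2.  5.1 7.2] push 3.8929119402554515 radial -3.808933810879037 w 0.020269234909684145 [ 0.5928383  -0.18283402] [-0.003  0.    -1.   ]
```

Request:
jog_arm(motion=[[0,0,0,0.05,-0.02,0,0],[0,0,0,0,0,0,0]])

```text
time_s: 13.85
ee_pos: [0.5922, -0.1831, 0.0772]
tool_rot: [-0.002, 3.137, 0.001]
contact_force: [4.0, 5.6, 6.9]
grip_width: 0.0198
grip_force: 59.4
```

```bash
python3 ang.py
```

```text
phi 0.42596708551855644 R 0.12041554640124402 F [4.  5.6 6.9] push 5.838903148499201 radial -3.524019376962052 w 0.01976238065498451 [ 0.59215371 -0.18309853] [-0.005  0.001 -1.   ]
```

Request:
jog_arm(motion=[[0,0,0,0.05,-0.02,0,0],[0,0,0,0,0,0,0]])

```text
time_s: 14.02
ee_pos: [0.5906, -0.1837, 0.0773]
tool_rot: [-0.002, 3.136, 0.001]
contact_force: [4.1, 6.0, 5.9]
grip_width: 0.0197
grip_force: 59.4
```

```bash
python3 ang.py
```

```text
phi 0.43997631351361766 R 0.12040115662820582 F [4.1 6.  5.9] push 6.072948653370115 radial -3.9852802351781342 w 0.019701132629215697 [ 0.59059554 -0.18374478] [-0.006  0.001 -1.   ]
```

Request:
jog_arm(motion=[[0,0,0,0.12,-0.045,0,0],[0,0,0,0.13,-0.04,0,0],[0,0,0,0.13,-0.04,0,0],[0,0,0,0.13,-0.035,0,0],[0,0,0,0,0,0,0]])

```text
time_s: 14.43
ee_pos: [0.569, -0.1904, 0.0772]
tool_rot: [-0.001, 3.138, 0.001]
contact_force: [2.2, 6.0, 7.7]
grip_width: 0.0196
grip_force: 59.5
```

```bash
python3 ang.py
```

```text
phi 0.6280838302601832 R 0.12030868011198712 F [2.2 6.  7.7] push 3.4364533431333486 radial -5.431700700949207 w 0.019615861520782523 [ 0.56897582 -0.19035093] [-0.004  0.001 -1.   ]
```

Request:
jog_arm(motion=[[0,0,0,0.06,-0.01,0,0],[0,0,0,0,0,0,0],[0,0,0,0,0,0,0]])

```text
time_s: 14.68
ee_pos: [0.5679, -0.1905, 0.0772]
tool_rot: [-0.002, 3.136, 0.001]
contact_force: [4.5, 5.5, 7.0]
grip_width: 0.0198
grip_force: 59.4
```

```bash
python3 ang.py
```

```text
phi 0.637289613647749 R 0.12026319957886103 F [4.5 5.5 7. ] push 5.446226757852986 radial -4.5164458031648484 w 0.019753760917219757 [ 0.56788189 -0.1905285 ] [-0.006  0.    -1.   ]
```

Request:
jog_arm(motion=[[0,0,0,0.13,-0.02,0,0],[0,0,0,0.13,-0.015,0,0],[0,0,0,0.13,-0.01,0,0],[0,0,0,0.13,0,0,0],[0,0,0,0,0,0,0],[0,0,0,0,0,0,0]])

```text
time_s: 15.18
ee_pos: [0.5462, -0.1927, 0.0772]
tool_rot: [-0.002, 3.138, 0.0]
contact_force: [3.2, 4.2, 7.6]
grip_width: 0.0201
grip_force: 59.6
```

```bash
python3 ang.py
```

```text
phi 0.8192203513402432 R 0.12012641280424426 F [3.2 4.2 7.6] push 3.3028514078051976 radial -4.172107821552989 w 0.020066432813719177 [ 0.54615392 -0.19271211] [-0.004  0.    -1.   ]
```

Request:
jog_arm(motion=[[0,0,0,0.05,0,0,0],[0,0,0,0,0,0,0],[0,0,0,0,0,0,0]])

```text
time_s: 15.43
ee_pos: [0.5448, -0.1927, 0.0772]
tool_rot: [-0.002, 3.137, 0.0]
contact_force: [2.8, 5.1, 7.8]
grip_width: 0.0197
grip_force: 59.5
```

```bash
python3 ang.py
```

```text
phi 0.8304099322276024 R 0.1201021671743482 F [2.8 5.1 7.8] push 2.8546277832525724 radial -5.048064644167752 w 0.019689357827277314 [ 0.54480973 -0.19270109] [-0.005  0.    -1.   ]
```

Request:
jog_arm(motion=[[0,0,0,0.03,0,0,0],[0,0,0,0,0,0,0],[0,0,0,0,0,0,0]])

```text
time_s: 15.68
ee_pos: [0.544, -0.1927, 0.0772]
tool_rot: [-0.002, 3.136, 0.0]
contact_force: [4.7, 5.0, 6.8]
grip_width: 0.0196
grip_force: 59.5
```

```bash
python3 ang.py
```

```text
phi 0.836758793869435 R 0.12008652448321579 F [4.7 5.  6.8] push 4.672508359846229 radial -5.053399143985217 w 0.019607284609849618 [ 0.54404725 -0.19268626] [-0.006  0.    -1.   ]
```

Request:
jog_arm(motion=[[0,0,0,0.035,0,0,0],[0,0,0,0,0,0,0],[0,0,0,0,0,0,0],[0,0,0,0,0,0,0]])

```text
time_s: 16.02
ee_pos: [0.5433, -0.1927, 0.0772]
tool_rot: [-0.003, 3.135, -0.0]
contact_force: [5.0, 4.6, 5.5]
grip_width: 0.0197
grip_force: 59.3
```

```bash
python3 ang.py
python3 - <<'E'
from h import *
b=cams.get_image("scene");cv2.imwrite("pics/end.png",cv2.resize(b["pixels"][150:300,130:400],None,fx=2.9,fy=2.9,interpolation=cv2.INTER_CUBIC)[:,:,::-1])
E
```

```text
phi 0.8432473953720339 R 0.12010567742621897 F [5.  4.6 5.5] push 4.948791898893287 radial -4.663054244267088 w 0.019678693266976643 [ 0.5432679  -0.19270124] [-0.007 -0.    -1.   ]
```

View pics/end.png

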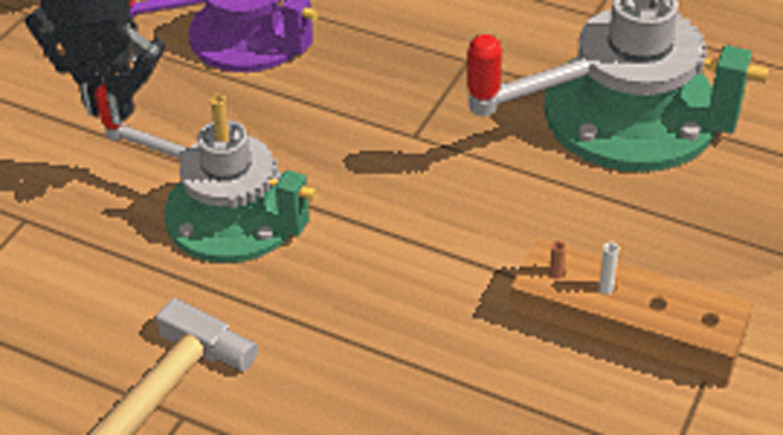

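The brass tube stands in the small green chuck (218,115), the gripper holds the handle (107,105), and the rack's other tubes and the hammer are untouched. I make one last small nudge so the pin sits firmly in the notch.

Request:
jog_arm(motion=[[0,0,0,0.03,0,0,0],[0,0,0,0,0,0,0],[0,0,0,0,0,0,0],[0,0,0,0,0,0,0],[0,0,0,0,0,0,0]])

```text
time_s: 16.48
ee_pos: [0.5425, -0.1926, 0.0772]
tool_rot: [-0.003, 3.134, -0.0]
contact_force: [6.8, 5.0, 4.9]
grip_width: 0.0198
grip_force: 59.2
```

```bash
python3 ang.py
```

```text
phi 0.8495287787706691 R 0.12005808759817009 F [6.8 5.  4.9] push 6.6947771071718885 radial -5.115566940542942 w 0.01975105602216482 [ 0.54251424 -0.19264481] [-0.008 -0.    -1.   ]
```

The push has jumped to about 6 N just past 0.838, so this is the fourth click. I hand the job in.

```bash
python3 -c "
from cell import order
print(order.close_job())"
```

```text
the job is handed in; nothing more can be done
None
```

I handed the job in with the brass tube fully down in the small green chuck and the gripper still holding the lever at the fourth click (about 0.85 rad measured); no verdict came back.

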